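# Find the rocking terrine lid and press it home

### The arm

A 7-joint arm with a two-finger parallel gripper is mounted at the origin on the work surface. World frame = base frame: x ahead of the robot, y to its left, z up, the work surface at z = 0. Lengths are in m, angles in rad, forces in N, time in s.
With the tool pointing down it reaches from about 0.375 to 0.925 m from the base axis. Payload 3.1 kg.
Tool frame: the origin (TCP) lies between the finger pads; the fingertips stand 19 mm ahead of it and the grasp point (between the pads) is the TCP; z points along the fingers, y is the line along which they close (so a half turn about z gives the same grasp; the last joint's range is limited). The gripper opens to 85 mm and grips with 20 to 120 N. Pads are 22 mm wide; open, the fingers measure 114 mm over their backs; the gripper's body (76 mm by 85 mm) begins 54 mm behind the grasp point. The pads swing forward as they close: fully open they stand 13 mm farther back than shut.
Start: joints at [1.008, 0.383, 0.044, 1.598, -0.018, 1.161, -0.05], TCP at [0.291, -0.581, 0.25] pointing down, gripper open.
Joint ranges: [-2.61, 2.61], [-0.41, 2.15], [-1.48, 1.57], [0, 2.5], [-1.57, 4.71], [0.05, 1.97], [-2.85, 2.85]. Speed limits (rad/s): [2.79, 2.79, 3.14, 3.14, 3.14, 3.14, 3.14].

### API

Orientations are given as a unit quaternion [x, y, z, w].
In Python, from bench import move_ptp, movel, move_j, move_gripper, pause, inverse_kinematics, read_camera, camera_params, MotionError, sign_off, look_for, tip_of, read_time_s, read_qpos, read_joint_vel, read_effort, read_eef_pos, read_tcp_rot, read_ft_force, read_ft_torque, read_finger_gap, read_grasp_force gives the robot as it stands. Calls block until the motion is done:
- move_ptp(position, orientation): joint-space move of the TCP to a pose.
- movel(position, orientation=None, speed=0.15): straight line of the TCP; orientation=None keeps the orientation; speed is the mean speed in m/s.
- move_j(angles): joint-space move.
- move_gripper(opening, effort=None): finger opening in m; effort is the grip in N (None keeps the last); returns when the fingers have stopped.
- pause(seconds).
- inverse_kinematics(position, orientation): joint angles nearest the present ones, or None.
- read_camera(name): name is "scene" or "top" or "wrist"; returns the picture (480x640x3 uint8, red, green, blue); there is no depth.
- camera_params(name): a dict with "K" (3x3 intrinsics, pixels), "camera_from_world" (4x4, takes a point from world to camera coordinates). Camera axes: x right, y down, z forward; pixel columns grow to the right and rows downward; lengths in m; the calibration is good to about 2 mm. A picture is of the moment at which its call begins: read the wrist's pose just before it. camera_params takes no time and is no camera call; for the wrist camera it gives the pose at the moment of the call.
A pose or a line that the arm cannot do raises MotionError and nothing moves.
- sign_off(): hands the job in; it is judged then, once.
Trained networks look in the newest picture that a camera, given by its name, has taken for a name from the list of things; names that differ only in an ending like _2 or _b are one class to them, and where a whole thing is asked for, a point or a joint stands for the part that bears it (a point fixed in the world has none). Each returns a list of dicts, best first, with "confidence" (0 to 1); they miss things now and then, are a little off and sometimes report something else, mostly with a low value. They report only what shows in the picture. A call takes as long as a camera call. They do not tell look-alikes from the thing itself.
- look_for(camera, name): "at" ([column, row] in pixels, amid what is visible of it).
- tip_of(camera, name): "at" ([column, row] in pixels: a listed point, or the origin of a listed thing).
Readings, each from a call of its own:
- read_time_s(): time.
- read_qpos(): joint angles.
- read_joint_vel(): joint speeds.
- read_effort(): joint torques, N m.
- read_eef_pos(): TCP position.
- read_tcp_rot(): TCP orientation.
- read_ft_force(): force on the tool from outside, world axes, zero at the start.
- read_ft_torque(): the same for the moment, N m.
- read_finger_gap(): finger opening in m.
- read_grasp_force(): force on a finger pad.
Only numpy, scipy, OpenCV 4.12 (cv2) and the standard library are available. Lean on these libraries where they do the work, as an engineer would, in place of code of your own. Each camera call takes 0.05 s, during which the arm holds its last target. There are 200 camera calls.

### The job

One of the five lidded terrine tins in the carrier has a lid that was never pushed home. With closed fingertips press lightly on an end of the lids, one after another, until you find the one that rocks, then press that lid down in its middle until it sits fully home and level. Do not dent the middles of the lids that are already sealed, do not pull up or carry anything, leave the other things where they are, and take your hand away at the end.

Things in the scene. Friction and masses are not known exactly. Their poses are not given: they have to be found in the camera images.
- place_1 (a point): place 1 of 5 in the carrier, counted from the robot's right (-y) at yaw 0: a lidded tin stands in it. The point is the middle of that tin's lid, nominally level with the top of the lid's two ends (true height within 5 mm either way, as the tins stand unevenly; all five look alike). x runs along the lid's length, y across it
- place_2 (a point): place 2 of 5 in the carrier, counted from the robot's right (-y) at yaw 0: a lidded tin stands in it. The point is the middle of that tin's lid, nominally level with the top of the lid's two ends (true height within 5 mm either way, as the tins stand unevenly; all five look alike). x runs along the lid's length, y across it
- place_3 (a point): place 3 of 5 in the carrier, counted from the robot's right (-y) at yaw 0: a lidded tin stands in it. The point is the middle of that tin's lid, nominally level with the top of the lid's two ends (true height within 5 mm either way, as the tins stand unevenly; all five look alike). x runs along the lid's length, y across it
- place_4 (a point): place 4 of 5 in the carrier, counted from the robot's right (-y) at yaw 0: a lidded tin stands in it. The point is the middle of that tin's lid, nominally level with the top of the lid's two ends (true height within 5 mm either way, as the tins stand unevenly; all five look alike). x runs along the lid's length, y across it
- place_5 (a point): place 5 of 5 in the carrier, counted from the robot's right (-y) at yaw 0: a lidded tin stands in it. The point is the middle of that tin's lid, nominally level with the top of the lid's two ends (true height within 5 mm either way, as the tins stand unevenly; all five look alike). x runs along the lid's length, y across it
- lid_rock (a joint): the one unseated lid (it may be in any place): its rocking about its crosswise centre line, rad, 0 = level. A light press (about 1 N) near either end tips it, up to 0.09 either way until that end meets the tin's rim; a weak spring levels it when released. An ordinary press on the ends only rocks it, without pushing it home. Once seated it can no longer rock
- lid_drop (a joint): the same unseated lid: how far it has been pushed down, m. About 0 at the start, 0.006 = fully home on the rim; negative if pulled up. Its plug slides stiffly: about 8 to 9 N pressed on the middle of the lid moves it, and it stays where it is left
- dent_1 (a joint): middle panel of one of the four sound (already seated) lids, in any place: 0 = intact, up to 0.005 m when dented inwards. It gives way only when its middle is pressed with more than about 16 N, and stays dented. The ends of a sound lid are rigid
- dent_2 (a joint): middle panel of one of the four sound (already seated) lids, in any place: 0 = intact, up to 0.005 m when dented inwards. It gives way only when its middle is pressed with more than about 16 N, and stays dented. The ends of a sound lid are rigid
- dent_3 (a joint): middle panel of one of the four sound (already seated) lids, in any place: 0 = intact, up to 0.005 m when dented inwards. It gives way only when its middle is pressed with more than about 16 N, and stays dented. The ends of a sound lid are rigid
- dent_4 (a joint): middle panel of one of the four sound (already seated) lids, in any place: 0 = intact, up to 0.005 m when dented inwards. It gives way only when its middle is pressed with more than about 16 N, and stays dented. The ends of a sound lid are rigid
- carrier: grey plastic carrier, fixed while you work, 250 x 580 mm, deck 30 mm high, with five aluminium loaf tins sunk in it in a row along its y. Origin under its centre. Each tin has an identical white plastic lid, 154 mm long (carrier x) and 76 mm wide, top about 68 mm above the table, with a middle panel 64 x 50 mm raised 2 mm and a flat ribbed zone 44 mm long at each end, centred 55 mm from the lid's middle. Places 1 to 5 lie at y = -220, -120, -20, 120, 220 mm
- spice_jar: small jar with steel cap, 34 mm across, 50 mm high, standing on the carrier between the tins of places 3 and 4; origin under its centre. Leave it
- probe: steel thermometer probe, a rod 12 mm thick and about 120 mm long, lying on the carrier's far edge strip; origin under its centre. Leave it
- bowl: steel bowl, 120 mm across, 50 mm high, on the table to the left; origin under its centre. Leave it
- empty_tin: empty open aluminium loaf tin, 150 x 76 x 56 mm, on the table to the right; origin under its centre. Leave it
- spray: spray cleaner bottle, 68 mm across, 150 mm high, on the table to the right; origin under its centre. Leave it
- label_roll: paper label roll, 80 mm across, 35 mm high, on the table to the left; origin under its centre. Leave it
There are look-alikes about, which are no part of the job. Leave any orange or purple look-alike of the part that bears dent_2 alone.

How it is judged:
By the outcome, as a careful person would: the job done as asked, in the order asked, and still so for the second after the job is handed in, with the robot touching nothing.
It also fails if it takes over 64 s, if anything falls off the work surface, if the arm or the gripper's body presses on something with over 40 N, if the wrist force passes 120 N, or if a joint passes its speed limit or range.

## Working session

There is one attempt and no reset: what is moved stays moved. The work goes in short steps, each a Python script; the robot and the scene stay as the last script left them, time stands still between calls to the robot, and variables do not carry over. Pictures are saved under pics/ and viewed, at most 10 in all, crops included, and the job is handed in when it is done.

```bash
mkdir -p pics; ls
cat > h.py <<'E'
from bench import *
import numpy as np, cv2
def snap(n,f):
    im=read_camera(n); cv2.imwrite(f'pics/{f}.png',im[:,:,::-1]); return im
def ray(cam,px,z):
    p=camera_params(cam);K=np.array(p["K"]);T=np.array(p["camera_from_world"])
    R,t=T[:3,:3],T[:3,3];c=-R.T@t
    d=R.T@np.linalg.solve(K,np.array([px[0],px[1],1.]))
    return c+d*(z-c[2])/d[2]
def tri(obs):
    A=np.zeros((3,3));b=np.zeros(3)
    for cam,px in obs:
        p=camera_params(cam);K=np.array(p["K"]);T=np.array(p["camera_from_world"])
        R,t=T[:3,:3],T[:3,3];c=-R.T@t
        d=R.T@np.linalg.solve(K,np.array([px[0],px[1],1.]));d/=np.linalg.norm(d)
        P=np.eye(3)-np.outer(d,d);A+=P;b+=P@c
    return np.linalg.solve(A,b)
E
python3 - <<'E'
from h import *
np.set_printoptions(precision=4,suppress=True)
for c in("top","scene"):
    snap(c,c+"0")
    for n in["place_1","place_2","place_3","place_4","place_5","carrier"]:
        for r in tip_of(c,n)[:5]:
            print(c,n,np.round(r["at"],1),round(r["confidence"],2),ray(c,r["at"],0 if n=="carrier" else .068))
print(read_time_s(),read_tcp_rot(),read_ft_force(),read_eef_pos())
E
```

```text
pics
top place_1 [412.4 186.1] 0.97 [ 0.5687 -0.2075  0.068 ]
top place_1 [376.1 191.7] 0.84 [ 0.5514 -0.1058  0.068 ]
top place_1 [345.7 194.5] 0.78 [ 0.5422 -0.0207  0.068 ]
top place_1 [254.2 205. ] 0.74 [0.5088 0.2352 0.068 ]
top place_1 [292.7 203.4] 0.64 [0.5149 0.1274 0.068 ]
top place_2 [412.4 186.1] 0.97 [ 0.5687 -0.2075  0.068 ]
top place_2 [376.1 191.7] 0.84 [ 0.5514 -0.1058  0.068 ]
top place_2 [345.7 194.5] 0.78 [ 0.5422 -0.0207  0.068 ]
top place_2 [254.2 205. ] 0.74 [0.5088 0.2352 0.068 ]
top place_2 [292.7 203.4] 0.64 [0.5149 0.1274 0.068 ]
top place_3 [412.4 186.1] 0.97 [ 0.5687 -0.2075  0.068 ]
top place_3 [376.1 191.7] 0.84 [ 0.5514 -0.1058  0.068 ]
top place_3 [345.7 194.5] 0.78 [ 0.5422 -0.0207  0.068 ]
top place_3 [254.2 205. ] 0.74 [0.5088 0.2352 0.068 ]
top place_3 [292.7 203.4] 0.64 [0.5149 0.1274 0.068 ]
top place_4 [412.4 186.1] 0.97 [ 0.5687 -0.2075  0.068 ]
top place_4 [376.1 191.7] 0.84 [ 0.5514 -0.1058  0.068 ]
top place_4 [345.7 194.5] 0.78 [ 0.5422 -0.0207  0.068 ]
top place_4 [254.2 205. ] 0.74 [0.5088 0.2352 0.068 ]
top place_4 [292.7 203.4] 0.64 [0
[... 1230 characters left out ...]
273.9 250.4] 0.9 [ 0.5417 -0.0131  0.068 ]
scene place_4 [366.1 265.2] 0.82 [0.5129 0.2412 0.068 ]
scene place_4 [240.6 250.1] 0.78 [ 0.573  -0.0988  0.068 ]
scene place_4 [206.3 240.2] 0.65 [ 0.5665 -0.2077  0.068 ]
scene place_4 [329.6 262.6] 0.6 [0.5373 0.1468 0.068 ]
scene place_5 [273.9 250.4] 0.9 [ 0.5417 -0.0131  0.068 ]
scene place_5 [366.1 265.2] 0.82 [0.5129 0.2412 0.068 ]
scene place_5 [240.6 250.1] 0.78 [ 0.573  -0.0988  0.068 ]
scene place_5 [206.3 240.2] 0.65 [ 0.5665 -0.2077  0.068 ]
scene place_5 [329.6 262.6] 0.6 [0.5373 0.1468 0.068 ]
scene carrier [283.1 266.8] 0.98 [0.5222 0.0048 0.    ]
0.7 [0.9731 0.2303 0.     0.    ] [ 0.1968  0.9082 -0.103 ] [ 0.2914 -0.5811  0.2503]
```

View pics/top0.png

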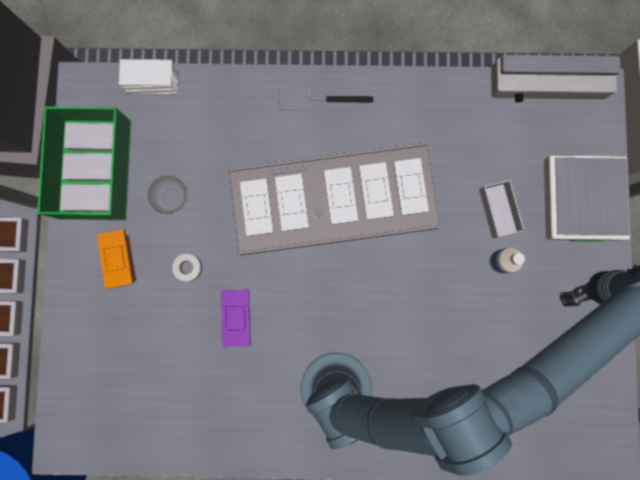

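View pics/scene0.png

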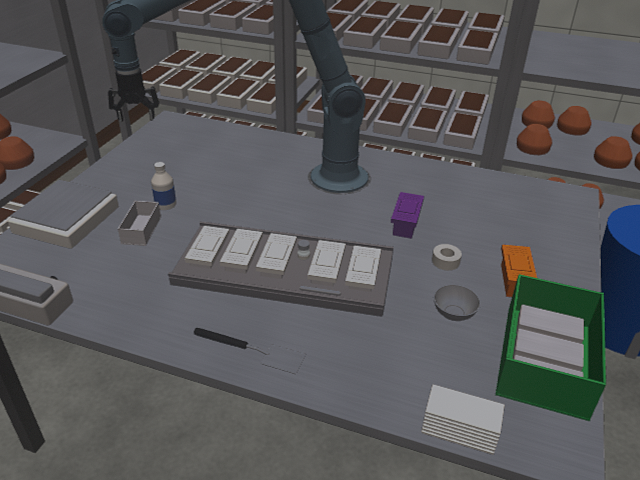

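The top view shows the carrier turned slightly, with lids from (412,186) for place 1 to (254,205) for place 5. The orange and purple look-alikes are off to the left. I'll fit the row's pose from the white blobs, then check force noise and step time on the way to place 1.

```bash
cat >> h.py <<'E'
Y=np.array([-.22,-.12,-.02,.12,.22])
def fitrow(P): # P 5x2 -> origin, yaw
    A=[];b=[]
    c=P.mean(0);m=Y.mean();u=((Y-m)[:,None]*(P-c)).sum(0);u/=np.linalg.norm(u)
    yaw=np.arctan2(-u[0],u[1]);o=c-u*m
    return o,yaw,P-(o+np.outer(Y,u))
def quat(a): return [np.cos(a/2),np.sin(a/2),0,0]
E
python3 - <<'E'
from h import *
np.set_printoptions(precision=4,suppress=True)
im=cv2.imread('pics/top0.png')
g=im.min(2)[130:270,225:445]
m=cv2.morphologyEx((g>165).astype(np.uint8),cv2.MORPH_CLOSE,np.ones((5,5)))
n,l,s,c=cv2.connectedComponentsWithStats(m)
k=[i for i in range(1,n) if s[i,4]>500];k.sort(key=lambda i:-c[i][0])
print(s[k],c[k]+[225,130])
P=np.array([ray("top",c[i]+[225,130],.068)[:2] for i in k])
if len(k)==5: print(fitrow(P))
top=[[412.4,186.1],[376.1,191.7],[345.7,194.5],[292.7,203.4],[254.2,205]]
sc=[[206.3,240.2],[240.6,250.1],[273.9,250.4],[329.6,262.6],[366.1,265.2]]
T=np.array([tri([("top",a),("scene",b)]) for a,b in zip(top,sc)]);print(T,fitrow(T[:,:2])[:2])
print([read_ft_force() for _ in range(5)],read_time_s())
move_gripper(0.0,20)
print(read_time_s(),[read_ft_force() for _ in range(3)])
E
```

```text
[[ 169   28   35   57 1488]
 [ 134   32   35   57 1510]
 [  99   37   35   57 1514]
 [  50   43   34   58 1515]
 [  15   48   33   58 1508]] [[411.0995 185.9832]
 [375.9815 190.1887]
 [340.6433 194.9868]
 [291.2    201.7703]
 [255.9237 206.6651]]
(array([0.5372, 0.0132]), np.float64(0.14902426075068545), array([[-0.0009,  0.0005],
       [ 0.0006,  0.    ],
       [ 0.0005,  0.0001],
       [ 0.0001, -0.0001],
       [-0.0003, -0.0005]]))
[[ 0.5683 -0.2069  0.0695]
 [ 0.5545 -0.108   0.0518]
 [ 0.5411 -0.0173  0.0669]
 [ 0.5161  0.134   0.0485]
 [ 0.5088  0.2379  0.0639]] (array([0.5372, 0.0119]), np.float64(0.13844873610384661))
[array([ 0.1968,  0.9082, -0.103 ]), array([ 0.1968,  0.9082, -0.103 ]), array([ 0.1968,  0.9082, -0.103 ]), array([ 0.1968,  0.9082, -0.103 ]), array([ 0.1968,  0.9082, -0.103 ])] 0.7
1.4667 [array([-0.1381,  0.2592,  0.1898]), array([-0.1381,  0.2592,  0.1898]), array([-0.1381,  0.2592,  0.1898])]
```

```bash
cat >> h.py <<'E'
O=np.array([.5372,.0132]);A=.149
def xy(i,dx,dy=0):
    R=np.array([[np.cos(A),-np.sin(A)],[np.sin(A),np.cos(A)]]);return O+R@[dx,Y[i-1]+dy]
def fz(n=3):
    v=[]
    for _ in range(n): pause(.017); v.append(read_ft_force()[2])
    return np.mean(v)
def down(i,dx,z0=.098,step=.001,fmax=5,zmin=.072,n=3,log=True):
    p=xy(i,dx);z=z0;L=[];f0=fz(8)
    while z>zmin:
        z-=step; movel([*p,z],speed=.02); f=fz(n)-f0; L.append((round(z*1e3,1),round(read_eef_pos()[2]*1e3,1),round(f,1)))
        if f>fmax: break
    return L
E
python3 - <<'E'
from h import *
q=quat(A)
p=xy(1,-.058); print(p)
move_ptp([*p,.13],q); print(read_time_s()); movel([*p,.098]);print(read_time_s())
print(down(1,-.058)); print(read_time_s())
movel([*p,.11]);print(read_time_s(),read_eef_pos(),read_tcp_rot())
snap("wrist","w1")
E
```

```text
[ 0.51250148 -0.21297246]
3.1
3.4667
[(97.0, np.float64(97.4), np.float64(-0.1)), (96.0, np.float64(95.9), np.float64(0.1)), (95.0, np.float64(94.9), np.float64(-0.1)), (94.0, np.float64(94.0), np.float64(0.1)), (93.0, np.float64(93.0), np.float64(0.0)), (92.0, np.float64(91.9), np.float64(0.4)), (91.0, np.float64(90.9), np.float64(0.2)), (90.0, np.float64(90.0), np.float64(0.1)), (89.0, np.float64(89.0), np.float64(-0.4)), (88.0, np.float64(88.0), np.float64(-0.7)), (87.0, np.float64(86.9), np.float64(-0.5)), (86.0, np.float64(85.9), np.float64(0.2)), (85.0, np.float64(84.9), np.float64(-0.4)), (84.0, np.float64(83.9), np.float64(-0.5)), (83.0, np.float64(83.3), np.float64(2.3)), (82.0, np.float64(83.3), np.float64(8.2))]
8.4
8.7333 [ 0.51322121 -0.21326154  0.11048723] [9.97228186e-01 7.43957222e-02 1.00330105e-03 4.63865616e-04]
```

View pics/w1.png

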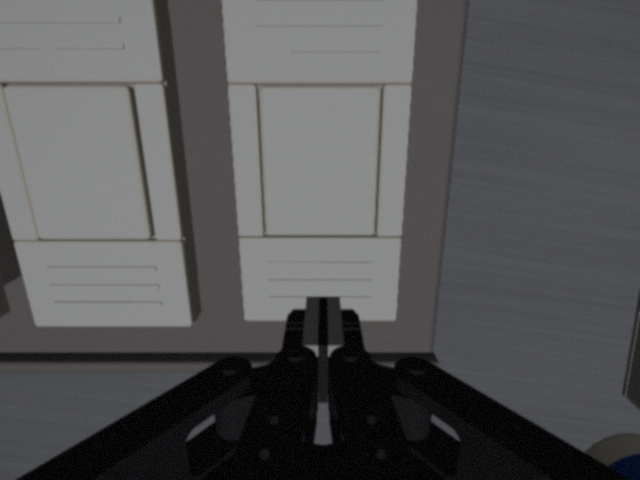

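Place 1 is rigid at 83.3 mm (2 N, then 8 N in under 1 mm), and the wrist view confirms the alignment: fingertips at (322,310), on the near end zone of its lid. Probing the others next.

Run:
```python
from h import *
q=quat(A)
for i in (2,3,4,5):
    p=xy(i,-.058)
    movel([*xy(i,-.058),.108],q,speed=.2); movel([*p,.095])
    L=down(i,-.058,z0=.095,n=4)
    print(i,[(float(a[1]),float(a[2])) for a in L],read_time_s())
    soft=[a for a in L if .5<a[2]<4]
    snap("wrist",f"p{i}")
    movel([*p,.108],speed=.2)
    if len(soft)>=3: print("rocker?",i); break
```

```text
2 [(94.2, -0.3), (93.0, -0.0), (91.9, -0.6), (90.9, 0.0), (90.0, 0.4), (89.0, -0.6), (88.7, 5.4)] 12.0333
3 [(94.2, -0.8), (93.0, -0.0), (92.0, 0.1), (91.0, 0.0), (90.0, -0.8), (88.9, -0.3), (88.3, 3.0), (88.3, 10.0)] 15.9
4 [(94.2, -0.3), (93.0, 0.4), (91.9, 0.2), (91.0, -0.0), (90.0, 0.1), (89.0, -0.2), (88.0, 0.1), (87.0, -0.1), (86.0, 0.1), (85.0, 0.1), (84.0, 0.8), (83.0, 0.5), (82.0, 0.6), (81.2, 3.1), (80.8, 8.5)] 22.1917
rocker? 4
```

Run:
```python
from h import *
snap("wrist","r4")
a=[cv2.imread(f'pics/{n}.png')[:360,120:520] for n in("p4","r4")]
cv2.imwrite('pics/cmp.png',np.hstack(a)); print(read_time_s())
```

```text
22.5833
```

View pics/cmp.png

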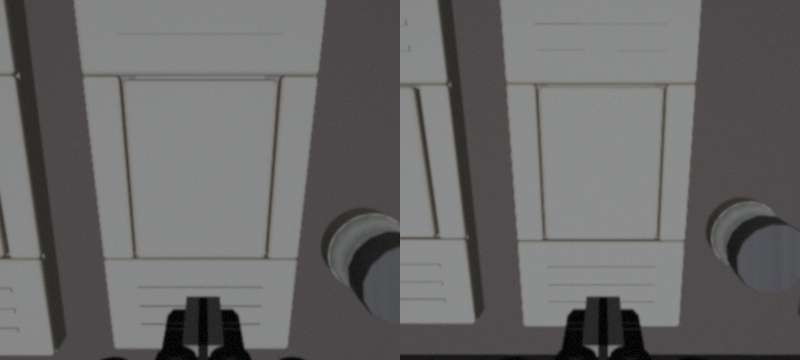

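View pics/p3.png

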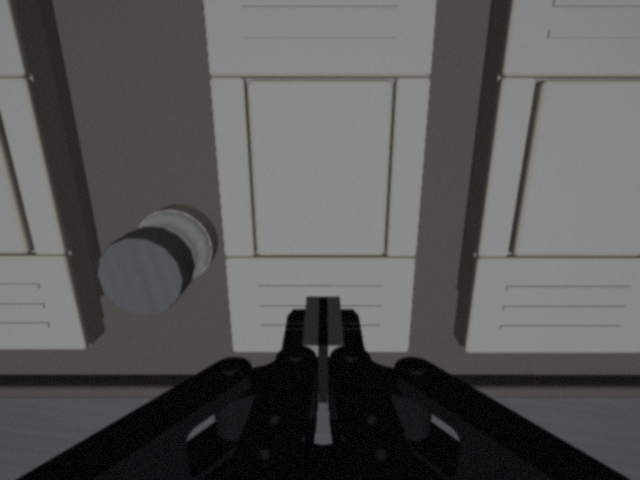

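Place 4 rocks. The force stays soft over about 4 mm before the stop, and in the pressed view the far seam is clearly magnified (240 px far against 192 px near; place 3 gives 222/190). I'll refine the panel centre from the corners in r4 and press the middle.

Run:
```python
from h import *
np.set_printoptions(precision=4,suppress=True)
c=np.mean([ray("wrist",p,.0675)[:2] for p in[(257,86),(384,86),(378,240),(264,240)]],axis=0)
print(c,xy(4,0))
d=c-xy(4,0)
p=(c+xy(4,0))/2 if np.linalg.norm(d)<.008 else xy(4,0)
movel([*xy(4,-.058),.11]); movel([*p,.11],quat(A)); movel([*p,.092])
f0=fz(8);z=.091;L=[]
while z>.068:
    z-=.001; movel([*p,z],speed=.02); f=fz(2)-f0; L.append((round(float(read_eef_pos()[2])*1e3,1),round(float(f),1)))
    if f>22: break
print(L,read_time_s())
movel([*p,.11]); movel([*xy(4,-.058),.11]); print(read_time_s())
```

```text
[0.5198 0.1335] [0.5194 0.1319]
[(90.3, 0.6), (89.0, 0.3), (88.3, 3.0), (87.6, 5.6), (86.8, 6.4), (85.8, 6.5), (84.8, 6.2), (83.8, 7.2), (82.8, 6.8), (81.9, 6.6), (81.5, 10.8), (81.4, 16.2), (81.3, 21.3), (81.2, 27.6)] 27.7417
28.65
```

It slid about 6 mm at 6–7 N and then stopped hard. I'll check that both ends are now rigid.

Run:
```python
from h import *
for dx in(-.058,.058):
    p=xy(4,dx); movel([*p,.11],quat(A)); movel([*p,.084])
    print([(float(a[1]),float(a[2])) for a in down(4,dx,z0=.084,n=4,fmax=4)],read_time_s())
    movel([*p,.11])
movel([*xy(4,0),.22]); snap("wrist","end"); print(read_time_s())
```

```text
[(83.3, -0.6), (82.0, -0.2), (80.9, -0.8), (80.0, -0.4), (79.4, 4.2)] 30.9417
[(83.4, -0.5), (81.9, -0.3), (80.9, 0.0), (80.0, -0.0), (79.5, 3.7), (79.3, 8.8)] 34.5833
35.975
```

View pics/end.png

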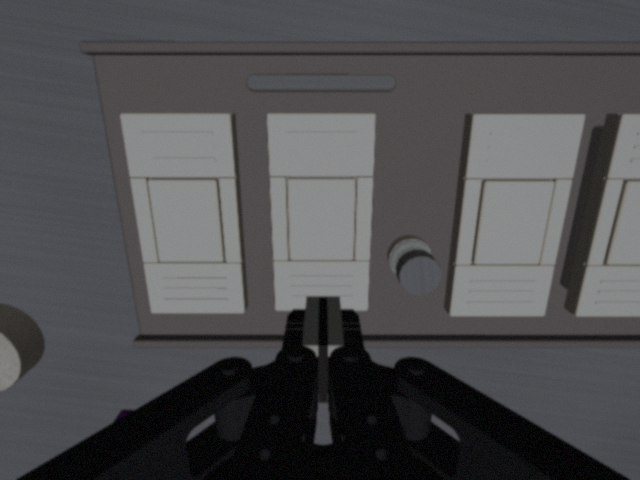

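Both ends are rigid at 79.4 mm, so the lid is level and home. The last view shows the jar (410,262) and probe (320,82) in place and the hand clear.

```bash
python3 -c "
from bench import *
print(sign_off())"
```

```text
the job is handed in; nothing more can be done
None
```

The lid at place 4 was the one that rocked; I pressed it in its middle until it was fully home and level, took the hand away clear of everything, and handed the job in at about 36 s.

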